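Stop the sewing head and draw out its catch tray

TASK

Stop the sewing head by pressing its red mushroom button right down and letting it up again; then hook a fingertip behind the upright front lip of the catch tray beneath the head and draw the tray out along its rails all the way to its stop, so that the dropped bobbins in it can be collected. Touch only: do not grip the tray or push on its blue front, leave the bobbins in the tray, do not press the green start button, and leave everything else on the table where it stands.

Things in the scene. Friction and masses are not known exactly. Their poses are not given: they have to be found in the camera images.
- lip_top (a point): Middle of the top edge, inner side, of the catch tray's upright front lip (steel, 160 mm wide, 7 mm thick at its round hem, 71 mm above the table, 38 mm above the tray's floor). Moves with the tray. z is up, x points from the lip into the tray, y along the lip; the tray draws out towards -x. Tray side walls: 25 mm high, 77 mm either side of the middle.
- machine: Sewing head on a black four-post platform, fixed. Origin at its foot centre, axes as lip_top's. Platform 260 (x) by 300 (y) mm, top 85 mm above the table, front edge at x = -130 mm, so the shut tray is open from above for 55 mm behind its lip. The clear needle guard (x = -30 mm) and the head behind it, 350 mm high, stand well back from that edge.
- tray (a joint): How far the catch tray is drawn out on its rails, m: 0 fully in, 0.140 at its stop. It starts between 0 and 0.02. Dry friction about 2.5 N, a little damping; it stays where it is left.
- tray_floor (a point): Centre of the upper side of the tray's floor; moves with the tray. Axes as the lip's. The floor is 225 mm (x) by 154 mm (y) inside, 33 mm above the table. Parts of the tray: tray_c4 is the wall of the lip, tray_c5 its round hem.
- tray_face (a point): Middle of the blue painted plate (4 mm thick, 156 by 32 mm) on the outside of the lip: the front of the tray, not to be pinched or pushed (part tray_c6).
- stop_top (a point): Middle of the top of the red mushroom stop button (40 mm across), 78 mm above the table, on a yellow box 68 by 68 mm and 52 mm high fixed to the table. Pressed straight down.
- stop (a joint): Travel of the red button, m: 0 up, 0.006 right down. Spring return, about 1.5 N at the start and 5 N right down.
- start_top (a point): Middle of the top of the green start button, of the same make as the red one but on a grey box. Not to be pressed.
- start (a joint): Travel of the green button, m: 0 up, 0.006 right down.
- bobbin_a_mid (a point): Centre of a loose steel bobbin with red thread, 27 mm across and 12 mm high, lying flat in the tray (in front near the +y side wall); it stays in the tray.
- bobbin_b_mid (a point): Centre of a loose steel bobbin with white thread, 27 mm across and 12 mm high, lying flat in the tray (further back under the platform); it stays in the tray.
- bobbin_c_mid (a point): Centre of a loose steel bobbin with yellow thread, 27 mm across and 12 mm high, lying flat in the tray (in front near the -y side wall); it stays in the tray.
- bobbin_a: The bobbin of point bobbin_a_mid; origin at its underside.
- bobbin_b: The bobbin of point bobbin_b_mid; origin at its underside.
- bobbin_c: The bobbin of point bobbin_c_mid; origin at its underside.
- cone_a: Loose cream thread cone, 72 mm across at the foot, 130 mm high; origin under its centre. Bystander.
- cone_b: Loose navy thread cone, same size; origin under its centre. Bystander.
- oiler: Loose white oil bottle with a red cap, 44 mm across, 110 mm high; origin under its centre. Bystander.
- cup: Loose open steel cup, 90 mm across, 85 mm high; origin under its centre. Bystander.
- driver: Loose screwdriver about 190 mm long lying on the table beside the tray; origin under its centre, x along it. Bystander.

How it is judged (in metres and radians):
On the way, in this order (a step that is already met when the one before it is completed fails the run):
1. the red stop button is pressed right down while the tray is still in (value of joint stop above 0.0045 m and value of joint tray below 0.035 m), for 0.1 s.
2. the tray is on its way out, drawn by a finger behind its lip (value of joint tray above 0.05 m and (contact force between the fingers and tray_c4 above 0.5 N or contact force between the fingers and tray_c5 above 0.5 N)), for 0.1 s.
3. the tray is at its stop (value of joint tray above 0.132 m), for 0.2 s.
At the end, for the whole second after the job is handed in: The tray rests within 8 mm of its stop (140 mm out), both buttons are up, the three bobbins lie at rest in the tray, and cones, oiler, cup and screwdriver are within 20 mm of where they stood (value of joint tray above 0.132 m and velocity of joint tray below 0.01 m/s and value of joint each of stop, start below 0.0015 m and x of bobbin_a_mid in the frame of tray_floor between -0.112 and 0.112 m and y of bobbin_a_mid in the frame of tray_floor between -0.08 and 0.08 m and z of each of bobbin_a_mid, bobbin_b_mid, bobbin_c_mid in the frame of tray_floor below 0.02 m and linear speed of each of bobbin_a, bobbin_b, bobbin_c below 0.02 m/s and x of bobbin_b_mid in the frame of tray_floor between -0.112 and 0.112 m and y of bobbin_b_mid in the frame of tray_floor between -0.08 and 0.08 m and x of bobbin_c_mid in the frame of tray_floor between -0.112 and 0.112 m and y of bobbin_c_mid in the frame of tray_floor between -0.08 and 0.08 m and distance of each of cone_a, cone_b, oiler, cup, driver from where it was at the start of the episode below 0.02 m); the robot touches nothing.
It fails at once if the green start button is pressed (over 2 mm) (value of joint start above 0.002 m).
It fails at once if the tray's blue front is pinched or pushed (over 5 N) (contact force between the fingers and tray_c6 above 5 N).
It fails at once if a bobbin is lifted out of the tray (its centre over 30 mm above the floor) (z of any of bobbin_a_mid, bobbin_b_mid, bobbin_c_mid in the frame of tray_floor above 0.03 m).
It fails at once if a bystander is moved by more than 30 mm, or lifted (distance of any of cone_a, cone_b, oiler, cup, driver from where it was at the start of the episode above 0.03 m).
It fails at once if a bystander is tipped over (angle between any of cone_a, cone_b, oiler, cup's own z axis and vertical above 0.5 rad).
It also fails if it takes over 45 s, if anything falls off the work surface, if the arm or the gripper's body presses on something with over 40 N, if the wrist force passes 120 N, or if a joint passes its speed limit or range.

ROBOT

A 6-joint arm with a two-finger parallel gripper is mounted at the origin on the work surface. World frame = base frame: x ahead of the robot, y to its left, z up, the work surface at z = 0. Lengths are in m, angles in degrees, forces in N, time in s.
With the tool pointing down it reaches from about 0.4 to 0.925 m from the base axis. Payload 12.5 kg.
Tool frame: the origin (TCP) lies at the very end of the fingers, on their centre line; the grasp point (between the pads) lies 19 mm behind it; y points along the fingers, x is the direction in which the jaws open and shut, and the axes are right-handed (so a half turn about y gives the same grasp; the last joint's range is limited). The gripper opens to 95 mm and grips with 3 to 60 N. Pads are 20 mm wide; open, the fingers measure 119 mm over their backs; the gripper's body (75 mm by 180 mm) begins 59 mm behind the grasp point.
Start: joints at [57.72, 28.126, 89.318, -0, 62.55, -6.05], TCP at [0.276, 0.561, 0.215] pointing down, gripper open.
Joint ranges: [-177.58, 177.58], [-47.91, 125.51], [2.72, 160], [-65.01, 245.01], [3.68, 167.84], [-153.87, 153.87]. Speed limits (degrees/s): [127.2, 127.2, 159.86, 180, 180, 180].

INTERFACE

Orientations are given as a 3x3 rotation matrix whose columns are the frame's x, y, z axes.
In Python, from cell import sensors, optics, ctrl gives the robot as it stands.
- The arm moves only by the shell command python3 -m pendant 'ROWS' [OPENING] [FORCE]. ROWS is JSON, a list of rows, each an object of numbers: "x", "y", "z": the shift along the tool's x, y, z in m; "ax", "ay", "az": the turn, a rotation vector about the tool's x, y, z in units of 10 degrees (1.0 is 10 degrees). A call has 1 to 10 rows; each row shifts and turns the pose as measured when the row begins, along the tool's axes as they then stand; what a row does not reach is not made up. A row lasts 1/8 s, in which the tool goes at most 62.5 mm and 10.7 degrees, less where a joint would pass 70% of its speed; a pose out of reach is approached as far as the arm can. A call with a gripper value outside its range is refused whole. OPENING is the finger opening in m, from 0 to 0.0951, set as the call begins (- or left out, the last holds). The fingers move at their own pace and stop on an object; FORCE is the grip in N (left out, the last holds). Time passes only in rows, so rows that do not move let the fingers close. It gives the time, the measured TCP pose, the force and the opening at its end, in the units of the state.
- sensors.get_obs(): the state, without advancing time (a new reading comes with each control period).
- optics.get_image(name): name is "side" or "top"; returns the picture (400x640x3 uint8, red, green, blue); there is no depth.
- optics.calibration(name): a dict with "K" (3x3 intrinsics, pixels), "rvec" (rotation vector, rad) and "tvec" (3), from world to camera coordinates, as OpenCV has them. Camera axes: x right, y down, z forward; pixel columns grow to the right and rows downward; lengths in m; the calibration is good to about 2 mm. A picture is of the moment at which its call begins. calibration takes no time and is no camera call.
- ctrl.hand_in(): hands the job in, once; it reports no verdict.
The state is a dict: "clock": time; "qpos": joint angles; "qd": joint speeds; "tau": joint torques, N m; "eef_pos": TCP position; "tool_rot": TCP orientation; "ft_force": force on the tool from outside, world axes, zero at the start; "torque": the same for the moment, N m; "finger_gap": opening from 0.0 (shut) to 1.0 (fully open).
Only numpy, scipy, OpenCV 4.12 (cv2) and the standard library are available. Lean on these libraries where they do the work, as an engineer would, in place of code of your own. Each camera call takes 0.05 s, during which the arm holds its last target.

## Working session

There is one attempt and no reset: what is moved stays moved. The work goes in short steps, Python scripts to look and compute and a shell command to move; the robot and the scene stay as the last step left them, time stands still between calls to the robot, and variables do not carry over. Pictures are saved under pics/ and viewed, and the job is handed in when it is done.

```bash
mkdir -p pics; ls; cat > h.py <<'E'
import numpy as np,cv2
from cell import sensors,optics,ctrl
def cal(n):
    c=optics.calibration(n);return np.array(c["K"],float),np.array(c["rvec"],float),np.array(c["tvec"],float)
def atz(n,u,v,z):
    K,r,t=cal(n);R=cv2.Rodrigues(r)[0];d=R.T@np.linalg.inv(K)@np.array([u,v,1.]);o=-R.T@t.ravel()
    return o+d*(z-o[2])/d[2]
def proj(n,p):
    K,r,t=cal(n);return cv2.projectPoints(np.array(p,float).reshape(-1,3),r,t,K,None)[0].reshape(-1,2)
def snap(n,f):
    im=optics.get_image(n)[:,:,::-1].copy();cv2.imwrite("pics/"+f+".png",im);return im
E
python3 - <<'E'
from h import *
for n in("top","side"):
    snap(n,n+"0");K,r,t=cal(n);print(K[0,0],-cv2.Rodrigues(r)[0].T@t.ravel())
o=sensors.get_obs();print(o["clock"],o["eef_pos"],np.round(o["tool_rot"],3),o["ft_force"],o["finger_gap"])
E
```

```text
pics
433.5449302054071 [ 0.27464385 -0.13080826  1.21433256]
501.000586581703 [ 0.09967263 -1.16699676  0.75299396]
0.1 [0.27609123 0.56045377 0.21411225] [[ 0.442 -0.001 -0.897]
 [ 0.897 -0.001  0.442]
 [-0.001 -1.     0.   ]] [-0.52647758 -0.66536149  0.18760421] 0.9950729379522771
```

View pics/top0.png

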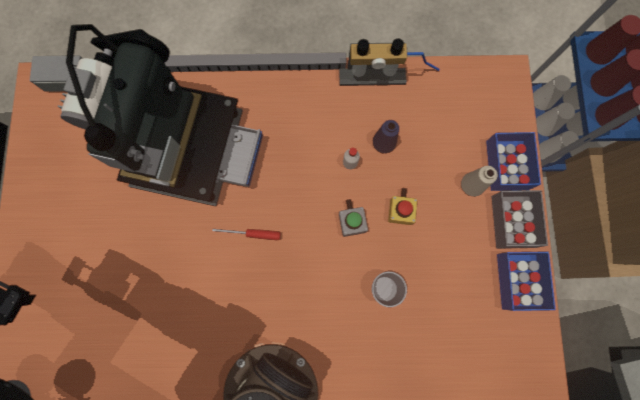

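View pics/side0.png

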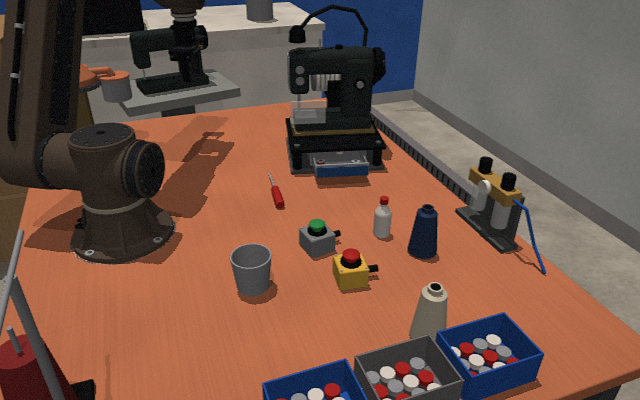

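```bash
python3 - <<'E'
from h import *
print(proj("top",[[0,0,0],[.3,0,0],[0,.3,0],[.276,.56,.215]]))
im=cv2.imread("pics/top0.png");
a=cv2.resize(im[110:220,180:300],None,fx=6,fy=5.4,interpolation=cv2.INTER_CUBIC);cv2.imwrite("pics/c1.png",a)
s=cv2.imread("pics/side0.png");a=cv2.resize(s[100:200,270:400],None,fx=6,fy=6,interpolation=cv2.INTER_CUBIC);cv2.imwrite("pics/c2.png",a)
for nm,n,u,v,z in [("stop","top",404.5,208.5,.078),("stop","side",351,256,.078),("start","top",354.5,219.5,.078),("start","side",317,226,.078),
 ("cup","top",389,290,.085),("oil","top",352,155,.1),("navy","top",391,128,.13),("cream","top",489,173,.13),("drv","top",247,234,.01)]:
    print(nm,n,atz(n,u,v,z).round(4))
E
```

```text
[[270.61211524 393.17088866]
 [271.3164853  277.2055237 ]
 [156.44533318 394.79157754]
 [ 13.76043121 289.69041793]]
stop top [ 0.4733 -0.3616  0.078 ]
stop side [ 0.4695 -0.3788  0.078 ]
start top [ 0.4457 -0.2278  0.078 ]
start side [ 0.4391 -0.2456  0.078 ]
cup top [ 0.2618 -0.3095  0.085 ]
oil top [ 0.6167 -0.2246  0.1   ]
navy top [ 0.6799 -0.327   0.13  ]
cream top [ 0.5538 -0.5736  0.13  ]
drv top [0.4195 0.0675 0.01  ]
```

View pics/c1.png

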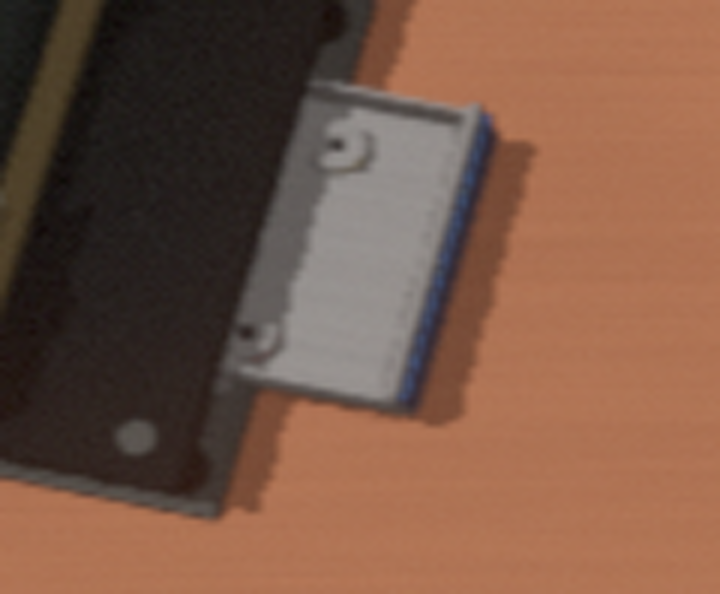

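View pics/c2.png

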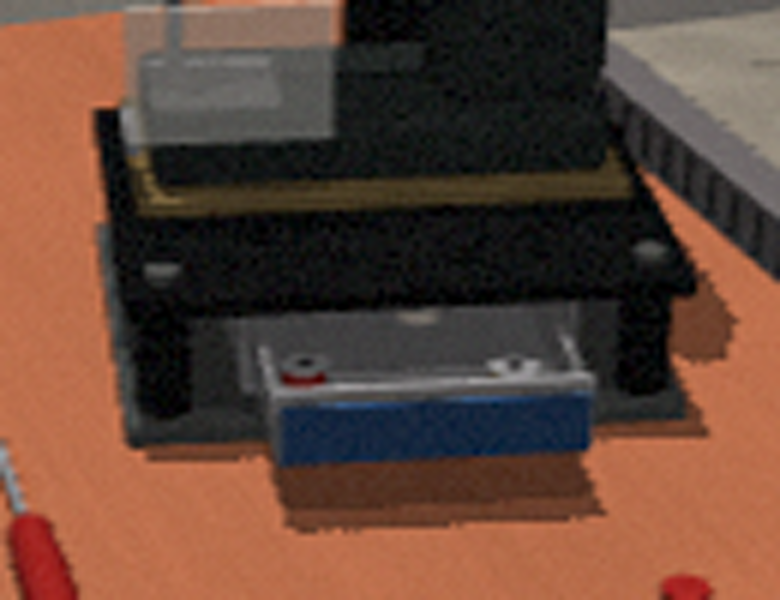

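```bash
python3 - <<'E'
from h import *
t=cv2.imread("pics/top0.png");s=cv2.imread("pics/side0.png")
a=cv2.resize(t[185:245,330:430],None,fx=7,fy=7,interpolation=cv2.INTER_CUBIC)
b=cv2.resize(s[210:295,295:395],None,fx=6,fy=6,interpolation=cv2.INTER_CUBIC)
cv2.imwrite("pics/c3.png",a);cv2.imwrite("pics/c4.png",b)
print(proj("side",[[.473,-.362,.078],[.473,-.362,0.052],[.47,-.375,.078]]),proj("top",[[.473,-.362,.078]]))
E
```

```text
[[349.45863038 251.23898192]
 [349.01158901 260.53774194]
 [350.54184131 254.94018652]] [[404.65109377 208.61415842]]
```

View pics/c3.png

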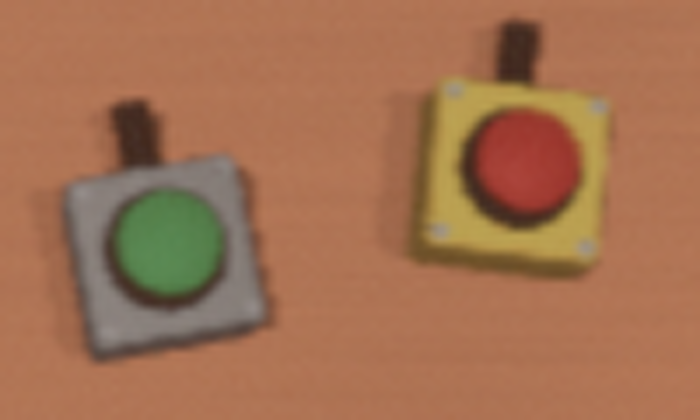

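View pics/c4.png

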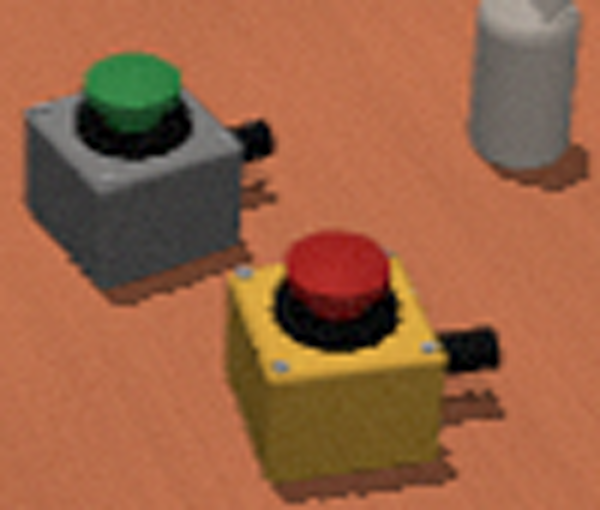

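```bash
cat > m.py <<'E'
from h import *
c=lambda x,y:(180+x/6,110+y/5.4)
P={k:atz("top",*c(*p),z) for k,p,z in [("inA",(467,108),.071),("inB",(390,402),.071),("outA",(487,110),.071),("outB",(403,404),.071),("pfA",(374,5),.085),("pfB",(220,516),.085),("bobA",(345,147),.045),("bobC",(258,338),.045)]}
for k,v in P.items():print(k,v.round(4))
d=P["inA"]-P["inB"];print(np.linalg.norm(d),np.degrees(np.arctan2(d[1],d[0])))
d2=P["pfA"]-P["pfB"];print(np.linalg.norm(d2),np.degrees(np.arctan2(d2[1],d2[0])))
print(proj("side",[P["inA"],P["inB"],P["outA"],P["outB"]]))
E
python3 m.py
```

```text
inA [0.7019 0.0323 0.071 ]
inB [0.5471 0.0652 0.071 ]
outA [0.7007 0.023  0.071 ]
outB [0.546  0.0593 0.071 ]
pfA [0.753  0.0739 0.085 ]
pfB [0.4874 0.1369 0.085 ]
bobA [0.691  0.0934 0.045 ]
bobC [0.5882 0.1316 0.045 ]
0.15827436026012787 -11.995777036119982
0.2729541149886056 -13.345923148933295
[[367.8347989  161.34844135]
 [315.28697162 164.52833399]
 [368.78304621 162.75844718]
 [315.61044518 165.46293853]]
```

```bash
python3 -m pendant '[{"x":-0.045,"y":-0.035,"ay":0.9},{"x":-0.045,"y":-0.035,"ay":0.9},{"x":-0.045,"y":-0.03,"ay":0.9},{"x":-0.03,"y":-0.02,"ay":0.9}]' 0 20
cat > q.py <<'E'
from h import *
import sys
T=np.array([float(a) for a in sys.argv[1:4]]);o=sensors.get_obs();R=np.array(o["tool_rot"]);p=np.array(o["eef_pos"])
print("t",o["clock"],"p",p.round(4),"J",np.round(o["qpos"],1),"F",np.round(o["ft_force"],1),"gap",round(o["finger_gap"],3))
a=np.radians(-12.7);Rt=np.array([[np.cos(a),0,np.sin(a)],[np.sin(a),0,-np.cos(a)],[0,-1,0]])
print("tool delta",(R.T@(T-p)).round(4),"rot10",(cv2.Rodrigues(R.T@Rt)[0].ravel()*18/np.pi).round(3))
E
python3 q.py .474 -.364 .2
```

```text
t 0.1 p [0.2761 0.5605 0.2141] J [57.7 28.2 89.3 -0.  62.6 -6.1] F [-0.5 -0.7  0.2] gap 0.995
tool delta [-0.7418  0.0148 -0.5861] rot10 [-5.570e+00  3.000e-03 -7.069e+00]validation failed for argument at $[0]...
```

```bash
sed -i 's/0,np.sin(a)\]/0,-np.sin(a)]/; s/0,-np.cos(a)\]/0,np.cos(a)]/' q.py
python3 -m pendant '[{"x":-0.045,"y":-0.035,"z":0,"ax":0,"ay":0.9,"az":0},{"x":-0.045,"y":-0.035,"z":0,"ax":0,"ay":0.9,"az":0},{"x":-0.045,"y":-0.03,"z":0,"ax":0,"ay":0.9,"az":0},{"x":-0.03,"y":-0.02,"z":0,"ax":0,"ay":0.9,"az":0}]' 0 20; echo
python3 q.py .474 -.364 .2
```

```text
clock: 0.6
eef_pos: [0.1724, 0.4303, 0.3338]
tool_rot: [[0.894, -0.005, -0.448], [0.448, -0.007, 0.894], [-0.007, -1.0, -0.004]]
ft_force: [-0.2, -0.0, 0.4]
finger_gap: 0.636

t 0.6 p [0.1724 0.4303 0.3338] J [ 60.    8.4 100.2   0.   71.9  33.4] F [-0.2 -0.   0.4] gap 0.636
tool delta [-0.0851  0.1381 -0.8447] rot10 [ 0.038  3.931 -0.032]
```

```bash

python3 -m pendant '[{"x":0.018,"y":0,"z":-0.05,"ax":0,"ay":1,"az":0},{"x":0.027,"y":0,"z":-0.047,"ax":0,"ay":1,"az":0},{"x":0.035,"y":0,"z":-0.042,"ax":0,"ay":1,"az":0},{"x":0.042,"y":0,"z":-0.035,"ax":0,"ay":1,"az":0}]'; echo
python3 q.py .43 .0 .3;python3 q.py .474 -.364 .2
```

```text
clock: 1.1
eef_pos: [0.3284, 0.2777, 0.3361]
tool_rot: [[0.97, -0.002, 0.245], [-0.245, -0.004, 0.97], [-0.001, -1.0, -0.004]]
ft_force: [0.0, 0.0, -0.1]
finger_gap: 0.217

t 1.1 p [0.3284 0.2777 0.3361] J [ 3.150e+01  5.000e+00  1.038e+02 -1.000e-01  7.140e+01  4.570e+01] F [ 0.   0.  -0.1] gap 0.217
tool delta [ 0.1664  0.0369 -0.2442] rot10 [ 0.023 -0.146 -0.007]
t 1.1 p [0.3284 0.2777 0.3361] J [ 3.150e+01  5.000e+00  1.038e+02 -1.000e-01  7.140e+01  4.570e+01] F [ 0.   0.  -0.1] gap 0.217
tool delta [ 0.2982  0.1381 -0.586 ] rot10 [ 0.023 -0.146 -0.007]
```

```bash

python3 -m pendant '[{"x":0.033,"y":0,"z":-0.049,"ax":0,"ay":-0.1,"az":0},{"x":0.033,"y":0,"z":-0.049,"ax":0,"ay":0,"az":0},{"x":0.033,"y":0,"z":-0.049,"ax":0,"ay":0,"az":0},{"x":0.033,"y":0,"z":-0.049,"ax":0,"ay":0,"az":0},{"x":0.033,"y":0,"z":-0.049,"ax":0,"ay":0,"az":0},{"x":0.02,"y":0.02,"z":-0.05,"ax":0,"ay":0,"az":0},{"x":0.02,"y":0.02,"z":-0.05,"ax":0,"ay":0,"az":0},{"x":0.02,"y":0.02,"z":-0.05,"ax":0,"ay":0,"az":0},{"x":0.02,"y":0.02,"z":-0.05,"ax":0,"ay":0,"az":0}]'; echo
python3 q.py .474 -.364 .1
```

```text
clock: 2.22
eef_pos: [0.4668, -0.2295, 0.2557]
tool_rot: [[0.973, 0.0, 0.231], [-0.231, -0.004, 0.973], [0.001, -1.0, -0.004]]
ft_force: [0.6, -0.0, 0.6]
finger_gap: 0.007

t 2.225 p [ 0.4668 -0.2295  0.2557] J [-33.4  17.1 100.8  -0.2  62.  -19.9] F [ 0.6 -0.   0.6] gap 0.007
tool delta [ 0.0379  0.1562 -0.1285] rot10 [ 0.023 -0.065  0.007]
```

```bash

python3 -m pendant '[{"x":0.013,"y":0,"z":-0.045,"ax":0,"ay":0,"az":0},{"x":0.013,"y":0.02,"z":-0.045,"ax":0,"ay":0,"az":0},{"x":0.012,"y":0.04,"z":-0.039,"ax":0,"ay":-0.06,"az":0},{"x":0,"y":0.045,"z":0,"ax":0,"ay":0,"az":0},{"x":0,"y":0.03,"z":0,"ax":0,"ay":0,"az":0},{"x":0,"y":0,"z":0,"ax":0,"ay":0,"az":0}]'; echo
python3 q.py .474 -.364 .078
python3 - <<'E'
from h import *
s=snap("side","s1");cv2.imwrite("pics/s1c.png",cv2.resize(s[190:300,290:420],None,fx=5,fy=5))
t=snap("top","t1");cv2.imwrite("pics/t1c.png",cv2.resize(t[150:260,330:450],None,fx=5,fy=5))
E
```

```text
clock: 2.98
eef_pos: [0.4718, -0.3726, 0.1134]
tool_rot: [[0.974, -0.003, 0.225], [-0.225, -0.001, 0.974], [-0.003, -1.0, -0.002]]
ft_force: [0.4, 0.1, 0.9]
finger_gap: -0.002

t 2.975 p [ 0.4718 -0.3726  0.1134] J [-44.5  32.9  98.6  -0.2  48.7 -31.3] F [0.4 0.1 0.9] gap -0.002
tool delta [0.0003 0.0353 0.0089] rot10 [ 0.011 -0.033 -0.017]
```

View pics/s1c.png

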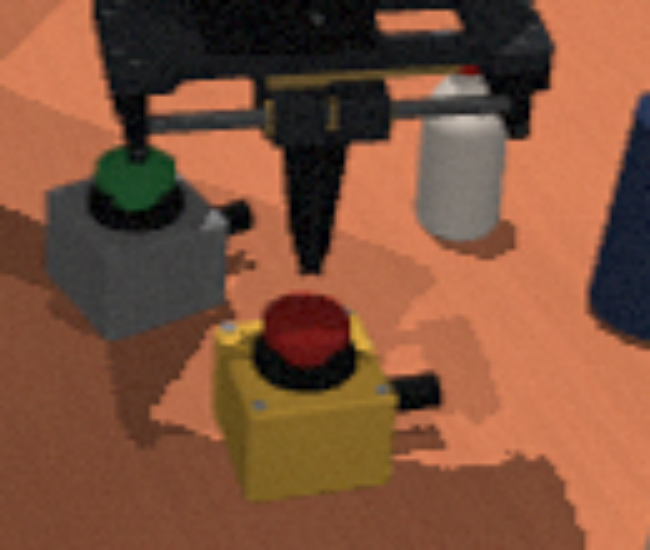

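View pics/t1c.png

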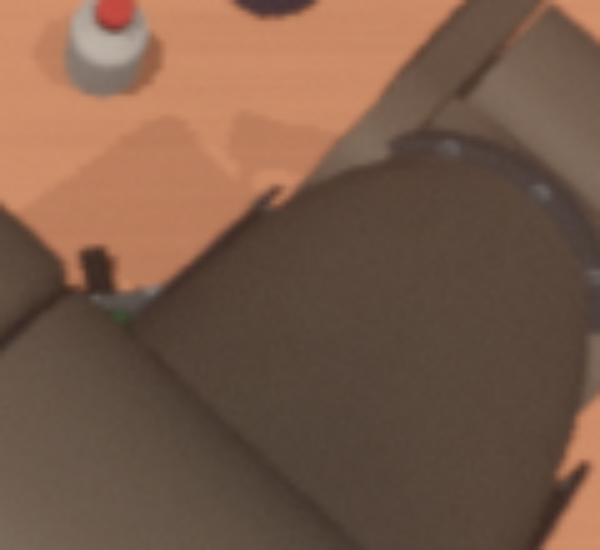

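```bash

python3 -m pendant '[{"x":0,"y":0.02,"z":0.008,"ax":0,"ay":0,"az":0},{"x":0,"y":0.01,"z":0,"ax":0,"ay":0,"az":0},{"x":0,"y":0,"z":0,"ax":0,"ay":0,"az":0}]'; python3 q.py .474 -.365 .072;python3 - <<'E'
from h import *
s=snap("side","s2");cv2.imwrite("pics/s2c.png",cv2.resize(s[220:290,310:410],None,fx=7,fy=7))
print(proj("side",sensors.get_obs()["eef_pos"]))
E
```

```text
clock: 3.45
eef_pos: [0.4766, -0.3667, 0.0901]
tool_rot: [[0.975, 0.005, 0.224], [-0.224, -0.009, 0.975], [0.007, -1.0, -0.008]]
ft_force: [-0.3, 0.4, 0.6]
finger_gap: 0.003
t 3.45 p [ 0.4766 -0.3667  0.0901] J [-43.8  34.4 100.   -0.3  45.  -30.6] F [-0.3  0.4  0.6] gap 0.003
tool delta [-0.0031  0.0181  0.0012] rot10 [ 0.045 -0.026  0.041]
[[352.12393574 247.60556554]]
```

View pics/s2c.png

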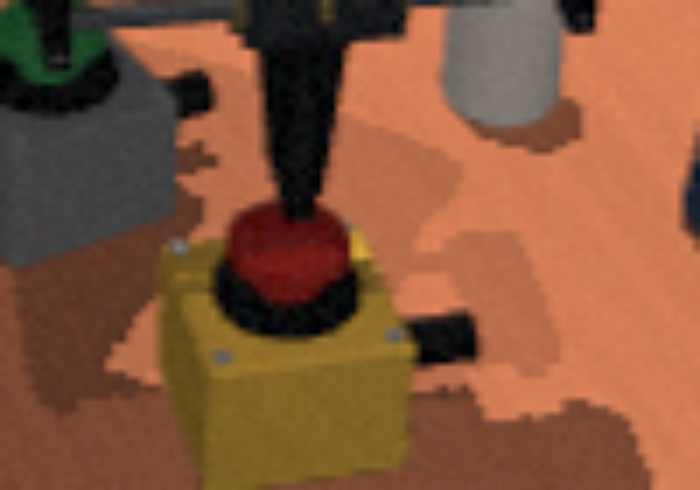

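The fingertip (crop 300,215) stands just above the red cap's middle (crop 290,235), about 12 mm up and some 2–3 mm off in x. Press down.

```bash

python3 -m pendant '[{"x":-0.003,"y":0.01,"z":0,"ax":0,"ay":0,"az":0},{"x":0,"y":0.005,"z":0,"ax":0,"ay":0,"az":0},{"x":0,"y":0.004,"z":0,"ax":0,"ay":0,"az":0},{"x":0,"y":0.003,"z":0,"ax":0,"ay":0,"az":0}]'; python3 q.py .474 -.365 .072
```

```text
clock: 4.0
eef_pos: [0.4742, -0.3671, 0.0714]
tool_rot: [[0.974, 0.008, 0.224], [-0.224, -0.012, 0.974], [0.01, -1.0, -0.01]]
ft_force: [-11.1, 11.1, 50.8]
finger_gap: 0.002
t 4.0 p [ 0.4742 -0.3671  0.0714] J [-44.   35.8 101.1  -0.3  42.3 -30.8] F [-11.1  11.1  50.8] gap 0.002
tool delta [-0.0007 -0.0006  0.002 ] rot10 [ 0.057 -0.027  0.06 ]
```

```bash

python3 -m pendant '[{"x":0,"y":-0.0003,"z":0,"ax":0,"ay":0,"az":0},{"x":0,"y":0,"z":0,"ax":0,"ay":0,"az":0}]'; python3 q.py .474 -.365 .072
```

```text
clock: 4.25
eef_pos: [0.4741, -0.3669, 0.0733]
tool_rot: [[0.974, 0.008, 0.224], [-0.224, -0.012, 0.974], [0.011, -1.0, -0.01]]
ft_force: [-0.2, 1.9, 4.0]
finger_gap: 0.003
t 4.25 p [ 0.4741 -0.3669  0.0733] J [-44.   35.6 101.1  -0.3  42.4 -30.8] F [-0.2  1.9  4. ] gap 0.003
tool delta [-0.0005  0.0013  0.0019] rot10 [ 0.058 -0.027  0.063]
```

```bash

python3 -m pendant '[{"x":0,"y":0.0025,"z":0,"ax":0,"ay":0,"az":0},{"x":0,"y":0.001,"z":0,"ax":0,"ay":0,"az":0},{"x":0,"y":0.001,"z":0,"ax":0,"ay":0,"az":0}]';python3 - <<'E'
from h import *
s=snap("side","s3");cv2.imwrite("pics/s3c.png",cv2.resize(s[220:290,310:410],None,fx=7,fy=7))
E
python3 q.py .474 -.365 .072
python3 -m pendant '[{"x":0,"y":-0.02,"z":0,"ax":-0.05,"ay":0,"az":0},{"x":0,"y":-0.05,"z":0,"ax":0,"ay":0,"az":0},{"x":0,"y":-0.05,"z":0,"ax":0,"ay":0,"az":0}]';python3 q.py .63 .073 .19
```

```text
clock: 4.62
eef_pos: [0.4742, -0.367, 0.0721]
tool_rot: [[0.974, 0.01, 0.224], [-0.224, -0.013, 0.974], [0.012, -1.0, -0.011]]
ft_force: [-3.9, 4.2, 16.2]
finger_gap: 0.002
t 4.675 p [ 0.4742 -0.367   0.0721] J [-44.   35.7 101.2  -0.3  42.2 -30.8] F [-5.2  4.2 17.4] gap 0.007
tool delta [-0.0006  0.0001  0.0019] rot10 [ 0.063 -0.026  0.07 ]
clock: 5.05
eef_pos: [0.4725, -0.3641, 0.1923]
tool_rot: [[0.974, 0.003, 0.225], [-0.225, -0.019, 0.974], [0.007, -1.0, -0.018]]
ft_force: [0.3, -0.7, -0.9]
finger_gap: 0.006
t 5.05 p [ 0.4725 -0.3641  0.1923] J [-43.7  26.8  95.5  -0.8  56.8 -30.2] F [ 0.3 -0.7 -0.9] gap 0.006
tool delta [ 0.0552 -0.0055  0.4612] rot10 [ 0.101 -0.028  0.041]
```

View pics/s3c.png

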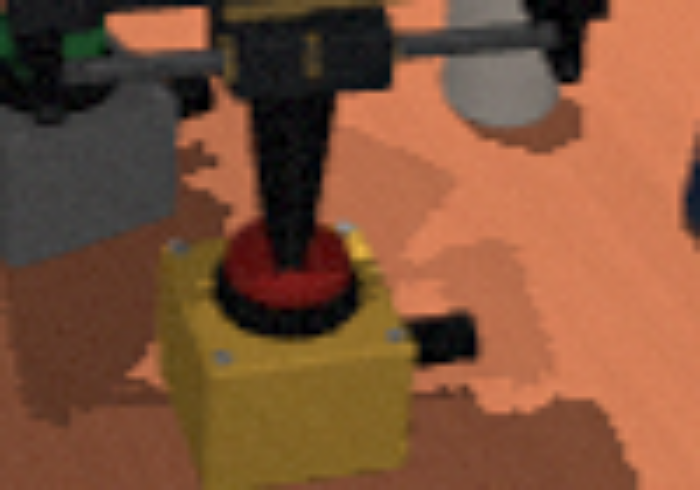

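```bash

python3 -m pendant '[{"x":0.006,"y":0,"z":0.05,"ax":0.1,"ay":0,"az":0.04},{"x":0.006,"y":0,"z":0.05,"ax":0,"ay":0,"az":0},{"x":0.006,"y":0,"z":0.05,"ax":0,"ay":0,"az":0},{"x":0.006,"y":0,"z":0.05,"ax":0,"ay":0,"az":0},{"x":0.006,"y":0,"z":0.05,"ax":0,"ay":0,"az":0},{"x":0.006,"y":0,"z":0.05,"ax":0,"ay":0,"az":0},{"x":0.006,"y":0,"z":0.05,"ax":0,"ay":0,"az":0},{"x":0.006,"y":0,"z":0.05,"ax":0,"ay":0,"az":0}]';python3 q.py .63 .073 .15
```

```text
clock: 6.05
eef_pos: [0.6156, 0.0215, 0.1977]
tool_rot: [[0.973, 0.011, 0.231], [-0.231, -0.009, 0.973], [0.013, -1.0, -0.006]]
ft_force: [0.3, -1.1, 0.0]
finger_gap: 0.008
t 6.05 p [0.6156 0.0215 0.1977] J [-3.9 28.1 92.2 -0.5 59.   9.7] F [ 0.3 -1.1  0. ] gap 0.008
tool delta [0.0014 0.0474 0.0537] rot10 [ 0.035 -0.064  0.075]
```

```bash

python3 -m pendant '[{"x":0.001,"y":0,"z":0.035,"ax":0.03,"ay":-0.06,"az":0.07},{"x":0.001,"y":0.02,"z":0.025,"ax":0,"ay":0,"az":0},{"x":0,"y":0.035,"z":0,"ax":0,"ay":0,"az":0},{"x":0,"y":0.015,"z":0,"ax":0,"ay":0,"az":0},{"x":0,"y":0,"z":0,"ax":0,"ay":0,"az":0}]';python3 q.py .63 .073 .1
python3 - <<'E'
from h import *
p=sensors.get_obs()["eef_pos"]
s=snap("side","s4");cv2.imwrite("pics/s4c.png",cv2.resize(s[70:190,270:400],None,fx=6,fy=6,interpolation=cv2.INTER_CUBIC)[:600])
t=snap("top","t4");cv2.imwrite("pics/t4c.png",cv2.resize(t[90:220,170:310],None,fx=5,fy=4.6))
print(proj("side",p),proj("top",p))
E
```

```text
clock: 6.68
eef_pos: [0.6334, 0.0854, 0.1276]
tool_rot: [[0.976, 0.004, 0.215], [-0.215, -0.001, 0.977], [0.004, -1.0, -0.0]]
ft_force: [0.0, -1.1, 1.7]
finger_gap: 0.004
t 6.675 p [0.6334 0.0854 0.1276] J [ 1.8 34.4 92.5 -0.1 52.9 14.3] F [ 0.  -1.1  1.7] gap 0.004
tool delta [-0.0008  0.0276 -0.0129] rot10 [0.003 0.026 0.026]
[[340.37021817 140.14486113]] [[234.25766257 147.51839905]]
```

View pics/s4c.png

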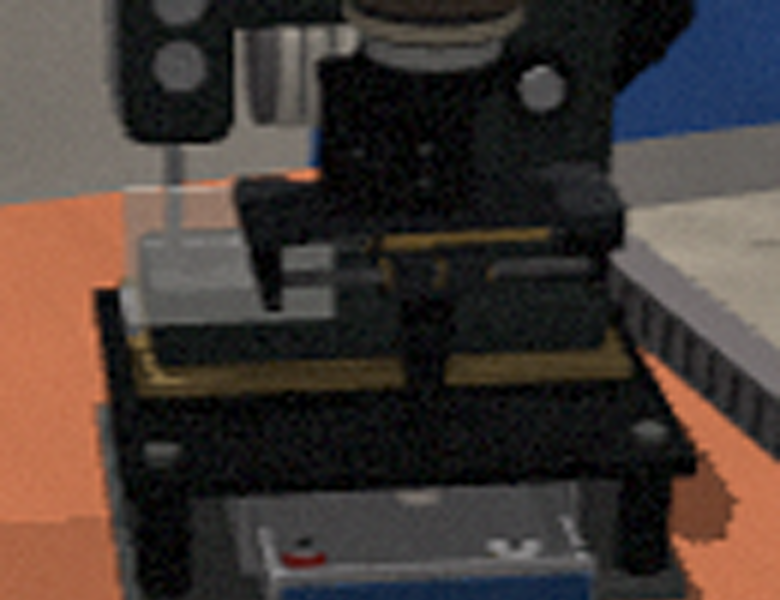

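View pics/t4c.png

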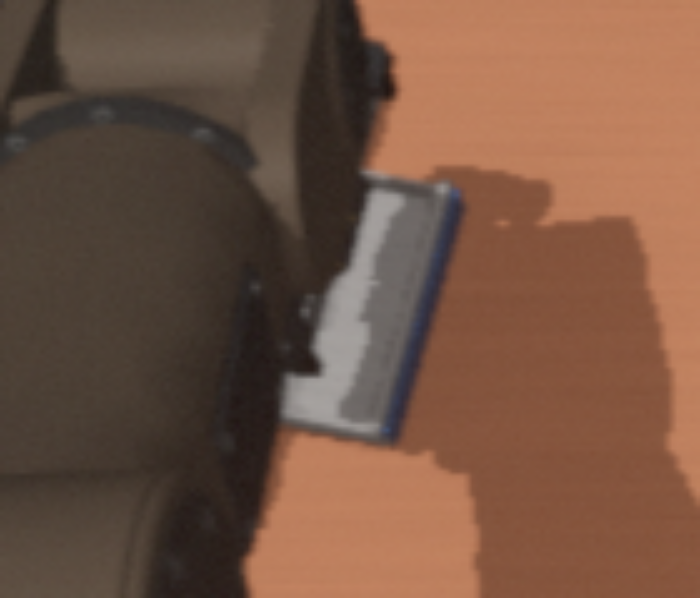

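```bash

python3 -m pendant '[{"x":-0.001,"y":0,"z":-0.013,"ax":0,"ay":0.03,"az":0},{"x":0,"y":0.01,"z":0,"ax":0,"ay":0,"az":0},{"x":0,"y":0.01,"z":0,"ax":0,"ay":0,"az":0},{"x":0,"y":0,"z":0,"ax":0,"ay":0,"az":0}]';python3 q.py .63 .073 .05
python3 - <<'E'
from h import *
p=sensors.get_obs()["eef_pos"]
s=snap("side","s5");cv2.imwrite("pics/s5c.png",cv2.resize(s[100:190,270:400],None,fx=6,fy=6,interpolation=cv2.INTER_CUBIC)[:600])
print(proj("side",p),proj("top",p))
E
```

```text
clock: 7.28
eef_pos: [0.6308, 0.0708, 0.1098]
tool_rot: [[0.975, 0.01, 0.223], [-0.223, -0.001, 0.975], [0.01, -1.0, 0.001]]
ft_force: [0.1, -0.5, 0.7]
finger_gap: 0.006
t 7.275 p [0.6308 0.0708 0.1098] J [ 0.5 35.2 94.2 -0.1 50.  13.4] F [ 0.1 -0.5  0.7] gap 0.006
tool delta [-0.0018  0.0598  0.0019] rot10 [-0.005 -0.017  0.056]
[[341.24058237 147.72000626]] [[241.00942902 150.48813014]]
```

View pics/s5c.png

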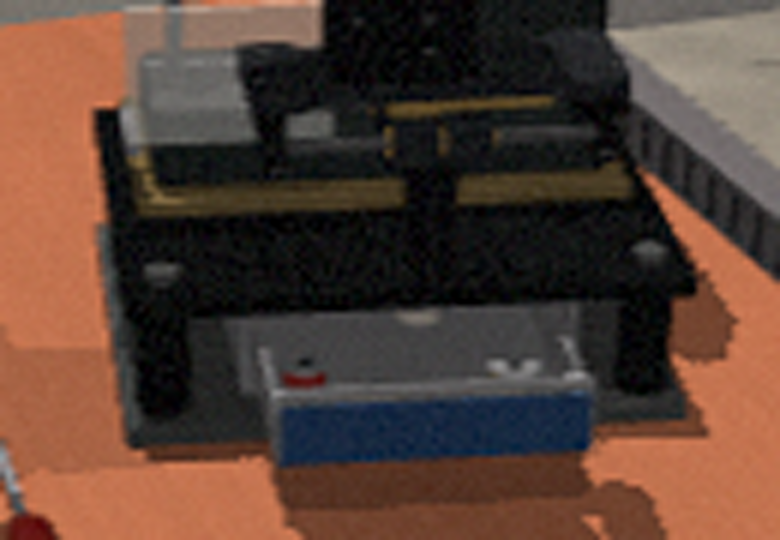

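```bash

python3 -m pendant '[{"x":0,"y":0.012,"z":0.001,"ax":0,"ay":0,"az":0.05},{"x":0,"y":0.01,"z":0,"ax":0,"ay":0,"az":0},{"x":0,"y":0.008,"z":0,"ax":0,"ay":0,"az":0},{"x":0,"y":0,"z":0,"ax":0,"ay":0,"az":0}]';python3 q.py .63 .073 .05
python3 - <<'E'
from h import *
p=sensors.get_obs()["eef_pos"]
s=snap("side","s6");cv2.imwrite("pics/s6c.png",cv2.resize(s[100:190,270:400],None,fx=6,fy=6,interpolation=cv2.INTER_CUBIC)[:600])
print(proj("side",p))
E
```

```text
clock: 7.82
eef_pos: [0.6313, 0.0723, 0.0776]
tool_rot: [[0.975, 0.0, 0.222], [-0.222, 0.001, 0.975], [0.0, -1.0, 0.001]]
ft_force: [0.4, -1.1, 0.2]
finger_gap: 0.011
t 7.825 p [0.6313 0.0723 0.0776] J [ 0.6 37.8 95.   0.1 47.2 13.4] F [ 0.4 -1.1  0.2] gap 0.011
tool delta [-0.0015  0.0276  0.0003] rot10 [-0.005 -0.014  0.002]
[[340.90027184 157.22281735]]
```

View pics/s6c.png

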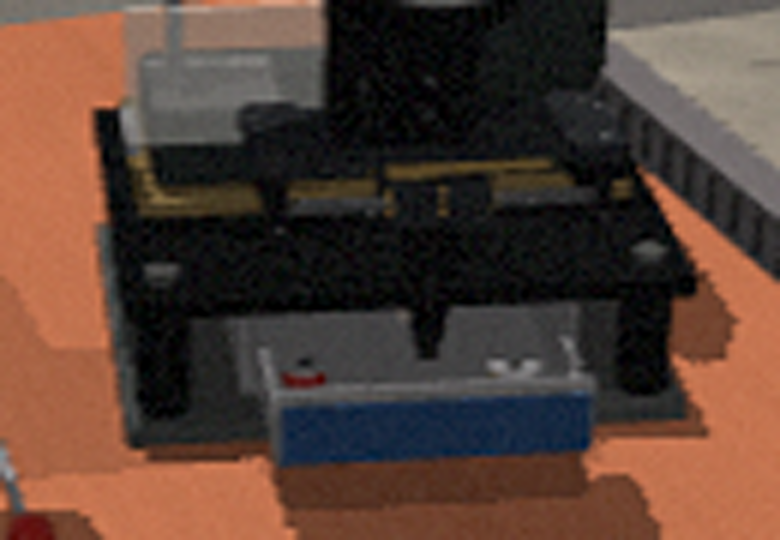

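```bash

python3 -m pendant '[{"x":0,"y":0.01,"z":0,"ax":0,"ay":0,"az":0},{"x":0,"y":0.009,"z":0,"ax":0,"ay":0,"az":0},{"x":0,"y":0.007,"z":0,"ax":0,"ay":0,"az":0},{"x":0,"y":0,"z":0,"ax":0,"ay":0,"az":0}]';python3 q.py .63 .073 .05
python3 -m pendant '[{"x":0,"y":0,"z":-0.007,"ax":0,"ay":0,"az":0},{"x":0,"y":0,"z":-0.005,"ax":0,"ay":0,"az":0},{"x":0,"y":0,"z":-0.004,"ax":0,"ay":0,"az":0}]';python3 q.py .63 .073 .05
```

```text
clock: 8.38
eef_pos: [0.6317, 0.0723, 0.0504]
tool_rot: [[0.975, 0.002, 0.222], [-0.222, 0.001, 0.975], [0.001, -1.0, 0.001]]
ft_force: [-0.4, -0.9, -0.2]
finger_gap: 0.007
t 8.375 p [0.6317 0.0723 0.0504] J [ 0.6 39.9 95.9  0.1 44.1 13.4] F [-0.4 -0.9 -0.2] gap 0.007
tool delta [-0.0018  0.0004  0.0003] rot10 [-0.006 -0.014  0.007]
clock: 8.75
eef_pos: [0.6279, 0.0562, 0.0506]
tool_rot: [[0.975, 0.002, 0.222], [-0.222, 0.001, 0.975], [0.001, -1.0, 0.002]]
ft_force: [0.3, 3.2, -2.0]
finger_gap: 0.002
t 8.75 p [0.6279 0.0562 0.0506] J [-0.9 39.5 96.7  0.1 43.6 11.8] F [ 0.3  3.2 -2. ] gap 0.002
tool delta [-0.0017  0.0006  0.0168] rot10 [-0.01  -0.013  0.008]
```

```bash

python3 -m pendant '[{"x":0,"y":0,"z":-0.006,"ax":0,"ay":0,"az":0},{"x":0,"y":0,"z":-0.008,"ax":0,"ay":0,"az":0},{"x":0,"y":0,"z":-0.008,"ax":0,"ay":0,"az":0},{"x":0,"y":0,"z":-0.008,"ax":0,"ay":0,"az":0},{"x":0,"y":0,"z":-0.008,"ax":0,"ay":0,"az":0}]';python3 q.py .63 .073 .05
python3 - <<'E'
from h import *
s=snap("side","s7");cv2.imwrite("pics/s7c.png",cv2.resize(s[100:200,270:400],None,fx=6,fy=6,interpolation=cv2.INTER_CUBIC)[:600])
E
```

```text
clock: 9.38
eef_pos: [0.6185, 0.0169, 0.0505]
tool_rot: [[0.975, 0.001, 0.222], [-0.222, 0.002, 0.975], [0.001, -1.0, 0.002]]
ft_force: [-0.5, 3.3, -1.4]
finger_gap: 0.004
t 9.375 p [0.6185 0.0169 0.0505] J [-4.6 38.8 98.5  0.2 42.6  8.1] F [-0.5  3.3 -1.4] gap 0.004
tool delta [-0.0012  0.0007  0.0573] rot10 [-0.011 -0.014  0.004]
```

View pics/s7c.png

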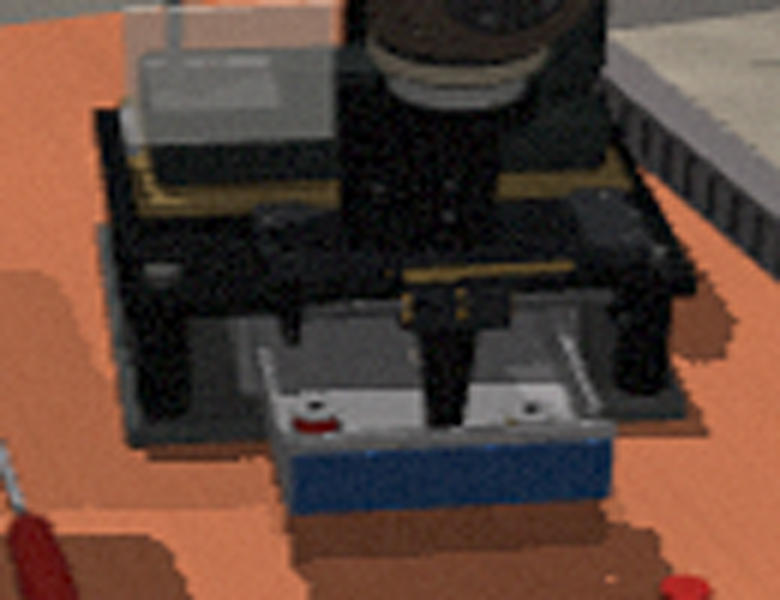

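```bash

python3 -m pendant '[{"x":0,"y":0,"z":-0.008,"ax":0,"ay":0,"az":0},{"x":0,"y":0,"z":-0.008,"ax":0,"ay":0,"az":0},{"x":0,"y":0,"z":-0.008,"ax":0,"ay":0,"az":0},{"x":0,"y":0,"z":-0.008,"ax":0,"ay":0,"az":0},{"x":0,"y":0,"z":-0.008,"ax":0,"ay":0,"az":0},{"x":0,"y":0,"z":-0.008,"ax":0,"ay":0,"az":0},{"x":0,"y":0,"z":-0.008,"ax":0,"ay":0,"az":0},{"x":0,"y":0,"z":-0.007,"ax":0,"ay":0,"az":0},{"x":0,"y":0,"z":-0.006,"ax":0,"ay":0,"az":0}]';python3 q.py .63 .073 .05
```

```text
clock: 10.55
eef_pos: [0.6014, -0.0559, 0.0506]
tool_rot: [[0.975, -0.0, 0.223], [-0.223, 0.002, 0.975], [-0.0, -1.0, 0.002]]
ft_force: [-1.7, 3.1, -0.7]
finger_gap: 0.009
t 10.55 p [ 0.6014 -0.0559  0.0506] J [-1.160e+01  3.800e+01  1.006e+02  1.000e-01  4.140e+01  1.100e+00] F [-1.7  3.1 -0.7] gap 0.009
tool delta [-0.0008  0.0008  0.132 ] rot10 [-0.009 -0.016 -0.002]
```

```bash

python3 -m pendant '[{"x":0,"y":0,"z":-0.005,"ax":0,"ay":0,"az":0},{"x":0,"y":0,"z":-0.005,"ax":0,"ay":0,"az":0},{"x":0,"y":0,"z":-0.004,"ax":0,"ay":0,"az":0}]';python3 q.py .63 .073 .05
```

```text
clock: 10.92
eef_pos: [0.601, -0.0579, 0.0509]
tool_rot: [[0.974, 0.006, 0.227], [-0.227, 0.017, 0.974], [0.002, -1.0, 0.018]]
ft_force: [7.2, 32.5, -0.5]
finger_gap: 0.005
t 10.925 p [ 0.601  -0.0579  0.0509] J [-12.2  37.9 100.8   1.6  41.2  -0.3] F [ 7.2 32.5 -0.5] gap 0.005
tool delta [-0.0015  0.0033  0.134 ] rot10 [-0.104 -0.042  0.012]
```

```bash

python3 -m pendant '[{"x":0,"y":0,"z":0.004,"ax":0.1,"ay":0,"az":0},{"x":0,"y":0,"z":0.006,"ax":0,"ay":0,"az":0},{"x":0,"y":-0.005,"z":0,"ax":0,"ay":0,"az":0},{"x":0,"y":-0.02,"z":0,"ax":0,"ay":0,"az":0},{"x":0,"y":-0.04,"z":0,"ax":0,"ay":0,"az":0},{"x":0,"y":-0.05,"z":0,"ax":0,"ay":0,"az":0},{"x":0,"y":-0.05,"z":0,"ax":0,"ay":0,"az":0}]';python3 q.py .63 .073 .05
python3 - <<'E'
from h import *
s=snap("side","s8");t=snap("top","t8")
E
```

```text
clock: 11.8
eef_pos: [0.6011, -0.0557, 0.2188]
tool_rot: [[0.974, 0.006, 0.227], [-0.227, 0.032, 0.973], [-0.001, -0.999, 0.032]]
ft_force: [0.6, 0.2, -0.2]
finger_gap: 0.004
t 11.8 p [ 0.6011 -0.0557  0.2188] J [-12.4  26.1  92.3   2.1  61.7  -0.3] F [ 0.6  0.2 -0.2] gap 0.004
tool delta [-0.0009  0.1729  0.1264] rot10 [-0.185 -0.044 -0.006]
```

View pics/s8.png

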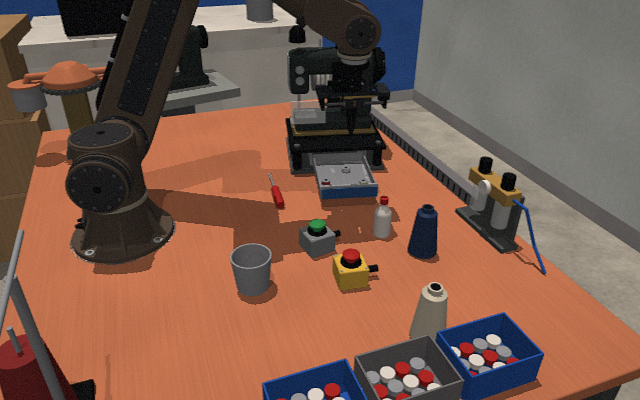

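View pics/t8.png

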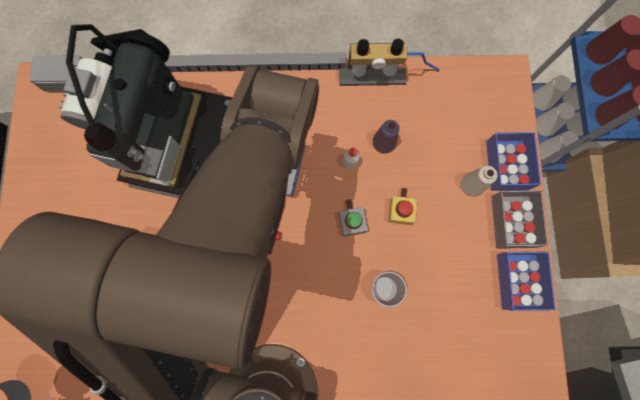

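```bash
python3 - <<'E'
from h import *
s=cv2.imread("pics/s8.png");cv2.imwrite("pics/s8c.png",cv2.resize(s[130:210,295:395],None,fx=7,fy=7,interpolation=cv2.INTER_CUBIC))
n=np.array([-.225,-.974,0])
A=np.array([.7019,.0323,.071]);B=np.array([.5471,.0652,.071])
for d in(.12,.13,.14):
    q=(proj("side",[A+n*d,B+n*d])-[295,130])*7;print(d,q.round(0).tolist())
# platform edge check at start: corners
print(((proj("side",[[.753,.0739,.085],[.4874,.1369,.085]])-[270,100])*6).round())
E
```

```text
0.12 [[573.0, 357.0], [179.0, 383.0]]
0.13 [[578.0, 369.0], [182.0, 395.0]]
0.14 [[584.0, 381.0], [185.0, 408.0]]
[[645. 293.]
 [111. 318.]]
```

View pics/s8c.png

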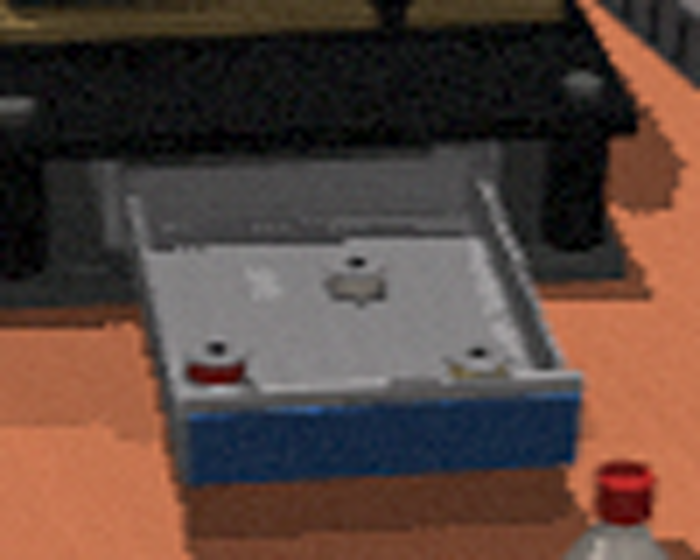

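```bash
python3 - <<'E'
from h import *
a=cv2.imread("pics/s5.png");b=cv2.imread("pics/s8.png")
def edge(im,rows):
    # grey->blue transition along columns: top of blue plate at outer side
    out=[]
    for u in rows:
        col=im[:,u].astype(float);bl=col[:,0]-col[:,2]
        v=np.where(bl[150:200]>40)[0]
        out.append((u,150+v.min(),150+v.max()))
    return out
for nm,im,cols in(("start",a,range(322,366,6)),("end",b,range(327,374,6))):
    e=edge(im,cols);print(nm,e)
    P=np.array([atz("side",u,v+.5-.5,.067) for u,v,_ in e]);P2=np.array([atz("side",u,v+.5,.035) for u,_,v in e])
    n=np.array([-.223,-.975,0]);print((P@n).round(4),np.median(P@n),np.median(P2@n))
E
```

```text
start [(322, np.int64(168), np.int64(176)), (328, np.int64(168), np.int64(176)), (334, np.int64(167), np.int64(175)), (340, np.int64(168), np.int64(175)), (346, np.int64(169), np.int64(175)), (352, np.int64(166), np.int64(175)), (358, np.int64(166), np.int64(174)), (364, np.int64(167), np.int64(174))]
[-0.1692 -0.1672 -0.1714 -0.1631 -0.155  -0.1715 -0.1695 -0.1613] -0.16817699753951293 -0.17462707755753976
end [(327, np.int64(189), np.int64(198)), (333, np.int64(190), np.int64(197)), (339, np.int64(188), np.int64(197)), (345, np.int64(188), np.int64(197)), (351, np.int64(188), np.int64(197)), (357, np.int64(188), np.int64(196)), (363, np.int64(187), np.int64(196)), (369, np.int64(188), np.int64(195))]
[-0.0469 -0.0397 -0.0485 -0.0466 -0.0447 -0.0428 -0.0462 -0.039 ] -0.04543574298765105 -0.0501545436185377
```

```bash
python3 - <<'E'
from h import *
c=lambda x,y:(180+x/6,110+y/5.4)
n=np.array([.223,.975,0])
for p in [(308,90),(232,370),(340,20),(200,480)]:
    print(atz("top",*c(*p),.085)@n)
for p in [(467,108),(390,402)]: print("lip",atz("top",*c(*p),.071)@n)
# side view, start: platform top front edge vs bottom (crop c2)
for p in [(430,310),(400,308),(300,312)]:
    print("side bottom edge",[ (z,(atz("side",270+p[0]/6,100+p[1]/6,z)@n).round(4)) for z in(.085,.075,.07)])
t=cv2.imread("pics/top0.png");cv2.imwrite("pics/c9.png",cv2.convertScaleAbs(cv2.resize(t[115:210,200:275],None,fx=8,fy=6,interpolation=cv2.INTER_CUBIC),alpha=2.2))
E
```

```text
0.25850919754180485
0.25562269215733974
0.2533844513524441
0.2554558019857191
lip 0.18803438784316664
lip 0.18558323630549264
side bottom edge [(0.085, np.float64(0.2334)), (0.075, np.float64(0.2536)), (0.07, np.float64(0.2637))]
side bottom edge [(0.085, np.float64(0.2374)), (0.075, np.float64(0.2576)), (0.07, np.float64(0.2678))]
side bottom edge [(0.085, np.float64(0.2386)), (0.075, np.float64(0.2588)), (0.07, np.float64(0.269))]
```

View pics/c9.png

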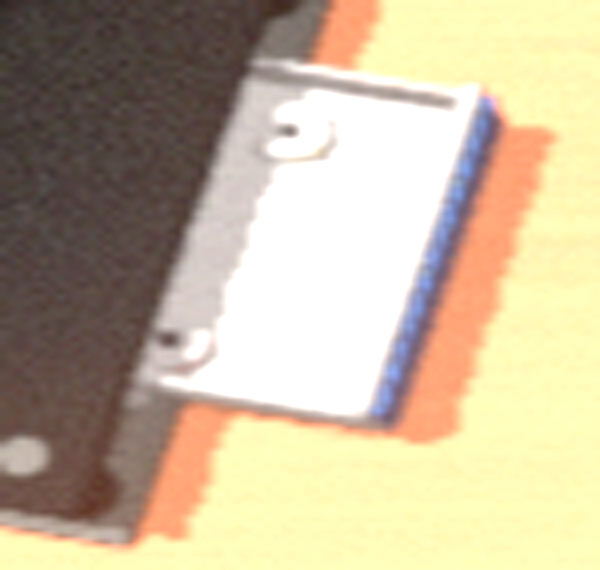

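```bash
python3 -m pendant '[{"x":0,"y":0,"z":0,"ax":0,"ay":0,"az":0},{"x":0,"y":0,"z":0,"ax":0,"ay":0,"az":0}]'; python3 - <<'E'
from h import *
a=cv2.imread("pics/side0.png");b=cv2.imread("pics/s8.png")
cv2.imwrite("pics/d.png",np.hstack([cv2.resize(i[190:345,225:450],None,fx=1.7,fy=1.7) for i in(a,b)]))
E
```

```text
clock: 12.15
eef_pos: [0.6027, -0.0568, 0.2224]
tool_rot: [[0.974, 0.015, 0.228], [-0.228, 0.029, 0.973], [0.008, -0.999, 0.032]]
ft_force: [0.3, 0.3, -0.0]
finger_gap: 0.006
```

View pics/d.png

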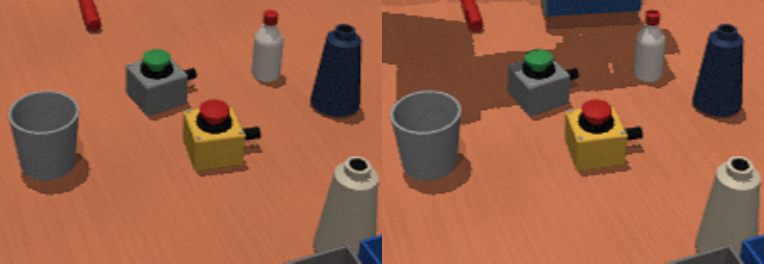

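Before (left) and after (right) match: both buttons are up and no bystander has moved. Handing in.

```bash
python3 -c "
from cell import ctrl;print(ctrl.hand_in())"
```

```text
the job is handed in; nothing more can be done
None
```

I stopped the sewing head, drew the catch tray out to its stop with a fingertip behind the lip, and handed the job in after about 12 s of robot time. The hand-in gave no verdict.

- **Stop button:** I pressed it twice with the closed fingers, because I wasn't sure the first press had held long enough. The first press peaked at about 51 N on the wrist. The second held it down at about 17 N. It is up again in the last picture.
- **Tray:** It slid at about 3 N, then came up hard against its stop at about 32 N. I backed the finger off 10 mm and lifted clear.
- **Last checks:** The pictures show all three bobbins lying flat in the tray and both buttons up. The cones, oiler, cup and the visible part of the screwdriver match the first picture. The arm was clear, with wrist force near zero.
- **Measurements that disagreed:**
  - The lip moved about 123 mm in the side camera and about 117 mm by the finger's path.
  - My first estimate put the tray about fully in at the start. That would have left it short of the stop, but I had taken the base plate for the platform edge.
  - Corrected, the tray started about 14 mm out. With the camera's 123 mm that puts it near 137 mm, in line with the hard stop I felt.

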